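Wind the antenna tuner to the green band

TASK

Take the loose crank with the red knob and the square hole, fit it fully down onto the square brass shaft on top of the grey antenna tuner, and wind it clockwise (seen from above) until the tuner's red pointer stands in the middle of the green band. Leave the crank sitting on the shaft and let go of it.

Things in the scene. Friction and masses are not known exactly. Their poses are not given: they have to be found in the camera images.
- crank: Loose crank lying flat, 0.2 kg. Origin: centre of the underside of its steel hub (44 x 44 x 22 high, 24 mm square hole through it); z up, x along the arm (12 high) to an upright red knob, 22 diameter, axis at x = 65, z = 15 to 59. The knob spins on its pin (0.03 N m): held by it, the crank keeps its yaw, yet can be wound without turning the gripper. The black-knobbed crank does not fit.
- shaft (a point): Upright 20 mm square brass shaft on the tuner (box 220 x 260, 60 mm high). Point: on its axis, on the 48 mm collar where the crank's underside rests, 68 mm above the table. From here it rises 24 mm square, then a 14 mm cone tapers from 20 to 8 mm across. z up; x, y square to its faces, turning with it. The crank fits at any quarter turn, to about 10 degrees. Friction 0.12 N m; stays where left.
- pointer (a point): Red pointer, 6 mm wide, on a straight black scale with white ticks on the tuner's top; the point is 8 mm above that top. A full clockwise turn of the shaft (seen from above) carries it 40 mm along the scale towards the green band, away from the robot; anticlockwise brings it back. It starts 1.3 to 2.1 turns short. The scale runs on 24 mm past the band's middle.
- mark (a point): Middle of the green band, 18 mm long along the scale, on the pointer's line and at the pointer's height: the pointer is right when it is here. Axes: x along the scale in the way that clockwise winding moves the pointer, y along the tuner's 260 mm side, z up.
Not all that is in view belongs to the job. Leave any blue or purple look-alike of the crank alone.

How it is judged (in metres and radians):
On the way, in this order (a step that is already met when the one before it is completed fails the run):
1. the red-knobbed crank is seated on the square shaft, before the pointer has been moved (horizontal distance between crank and shaft below 0.008 m and z of crank in the frame of shaft below 0.01 m and angle between crank's own z axis and vertical below 0.2 rad and distance of pointer from where it was at the start of the episode below 0.01 m), for 0.1 s.
2. with the crank on the shaft, the pointer is wound to the green band (horizontal distance between crank and shaft below 0.012 m and z of crank in the frame of shaft below 0.018 m and horizontal distance between pointer and mark below 0.01 m), for 0.1 s.
At the end, for the whole second after the job is handed in: The pointer stands within 10 mm of the middle of the green band, and the red-knobbed crank sits at rest on the shaft: its hub centred within 8 mm, its underside within 8 mm of the collar, tilted less than 10 degrees (horizontal distance between pointer and mark below 0.01 m and horizontal distance between crank and shaft below 0.008 m and z of crank in the frame of shaft below 0.008 m and angle between crank's own z axis and vertical below 0.17 rad and linear speed of crank below 0.03 m/s); the robot touches nothing.
It fails at once if the shaft was turned by something other than the fitted crank (pointer moved more than 10 mm while the crank was off the shaft) (distance of pointer from where it was at the start of the episode above 0.01 m and (horizontal distance between crank and shaft above 0.02 m or z of crank in the frame of shaft above 0.035 m)).
It also fails if it takes over 58 s, if anything falls off the work surface, if the arm or the gripper's body presses on something with over 40 N, if the wrist force passes 120 N, or if a joint passes its speed limit or range.

ROBOT

A 6-joint arm with a two-finger parallel gripper is mounted at the origin on the work surface. World frame = base frame: x ahead of the robot, y to its left, z up, the work surface at z = 0. Lengths are in mm, angles in rad, forces in N, time in s.
With the tool pointing down it reaches from about 400 to 925 mm from the base axis. Payload 3.4 kg.
Tool frame: the origin (TCP) lies at the centre of the arm's flange, where the gripper is bolted on; the fingertips stand 173 mm ahead of it and the grasp point (between the pads) lies 155 mm ahead of it; z points along the fingers, y is the direction in which the jaws open and shut (so a half turn about z gives the same grasp; the last joint's range is limited). The gripper opens to 85 mm and grips with 20 to 120 N. Pads are 22 mm wide; open, the fingers measure 114 mm over their backs; the gripper's body (76 mm by 85 mm) begins 54 mm behind the grasp point. The pads swing forward as they close: fully open they stand 13 mm farther back than shut.
Start: joints at [-1.206, 0.307, 1.506, -0, 1.328, -0.073], TCP at [243.748, -520.787, 404.705] pointing down, gripper open.
Joint ranges: [-3.12, 3.12], [-1.05, 2.28], [0.14, 2.33], [-1.42, 4.57], [0.1, 2.73], [-2.68, 2.68]. Speed limits (rad/s): [2.57, 2.57, 3.14, 3.14, 3.14, 3.14].

INTERFACE

Orientations are given as a rotation vector (axis times angle).
In Python, from bench import manip, viewer gives the robot as it stands.
- The arm moves only by the tool send_rows, never from a script. Its argument "targets" is one flat list of numbers, 7 for each row, row after row: the shift along the tool's x, y, z in cm, then the turn, a rotation vector about the tool's x, y, z in rad, then the closure, from 0 (fully open) to 1 (shut). In form: [x, y, z, ax, ay, az, fingers, x, y, z, ax, ay, az, fingers, ...]. A call has 1 to 12 rows; each row shifts and turns the commanded pose from where the row before left it, along the tool's axes as they then stand; what a row does not reach is not made up. A row lasts 1/10 s, in which the tool goes at most 50 mm and 8.59 degrees, less where a joint would pass 70% of its speed; a pose out of reach is approached as far as the arm can. A call with a gripper value outside its range is refused whole. The fingers move at their own pace and stop on an object; "grip_force" is the grip in N (left out, the last holds). Time passes only in rows, so rows that do not move let the fingers close. It gives the time, the measured TCP pose, the force and the opening at its end, in the units of the state.
- manip.state(): the state, without advancing time (a new reading comes with each control period).
- viewer.get_image(name): name is "scene" or "top" or "wrist"; returns a dict with "frame" (400x640x3 uint8, red, green, blue), "fovy" (degrees; the focal length in pixels is half the picture's height over the tangent of half this angle, whatever the lens; pixels are square), "cx", "cy" (the principal point, pixels), "world_to_cam" (4x4, takes a point from world to camera coordinates); the wrist camera has in their place "tool_from_camera" (4x4, takes a point from camera to tool coordinates, whose origin is the TCP and whose axes are the flange's). Camera axes: x right, y down, z forward; pixel columns grow to the right and rows downward; lengths in mm; the calibration is good to about 2 mm. A picture is of the moment at which its call begins: read the wrist's pose just before it. There is no depth.
- manip.close_job(): hands the job in, once; it reports no verdict.
The state is a dict: "time_s": time; "qpos": joint angles; "joint_velocities": joint speeds; "effort": joint torques, N m; "tcp_pos": TCP position; "ee_rot": TCP orientation; "contact_force": force on the tool from outside, world axes, zero at the start; "ft_torque": the same for the moment, N m; "gripper_width": opening from 0.0 (shut) to 1.0 (fully open).
Only numpy, scipy, OpenCV 4.12 (cv2) and the standard library are available. Lean on these libraries where they do the work, as an engineer would, in place of code of your own. Each camera call takes 0.05 s, during which the arm holds its last target. There are 200 camera calls.

## Working session

There is one attempt and no reset: what is moved stays moved. The work goes in short steps, Python scripts to look and compute and a tool call to move; the robot and the scene stay as the last step left them, time stands still between calls to the robot, and variables do not carry over. Pictures are saved under pics/ and viewed, about 8 in all and at most 12, crops included, and the job is handed in when it is done.

Besides the shell and the picture viewer there is one more tool, called after "Call:" as a command line: name --argument value ..., lists and objects as JSON in quotes. send_rows: Moves the arm, as the interface text tells. Its arguments: {"type":"object","properties":{"targets":{"type":"array"},"grip_force":{"type":"number"}},"required":["targets"]}

```bash
mkdir -p pics; ls; cat > h.py <<'E'
import numpy as np, cv2
from scipy.spatial.transform import Rotation as R
from bench import manip, viewer
def grab(n,save=None):
    s=manip.state(); d=viewer.get_image(n)
    f=np.asarray(d["frame"]); h=f.shape[0]
    d["f"]=h/2/np.tan(np.radians(d["fovy"])/2)
    if "world_to_cam" in d: d["c2w"]=np.linalg.inv(np.array(d["world_to_cam"]))
    else:
        T=np.eye(4);T[:3,:3]=R.from_rotvec(s["ee_rot"]).as_matrix();T[:3,3]=s["tcp_pos"]
        d["c2w"]=T@np.array(d["tool_from_camera"])
    d["img"]=f
    if save: cv2.imwrite(save,f[:,:,::-1])
    return d
def ray(d,u,v,z):
    c=d["c2w"]; r=c[:3,:3]@np.array([(u-d["cx"])/d["f"],(v-d["cy"])/d["f"],1]); o=c[:3,3]
    return o+r*(z-o[2])/r[2]
def proj(d,p):
    q=np.linalg.inv(d["c2w"])@np.append(p,1); return d["cx"]+d["f"]*q[0]/q[2], d["cy"]+d["f"]*q[1]/q[2]
E
python3 - <<'E'
from h import *
a=grab("scene","pics/s0.png");b=grab("top","pics/t0.png");print(manip.state())
for d in(a,b):print(d["f"],d["cx"],d["cy"],d["c2w"].round(3).tolist())
E
```

```text
pics
{'time_s': 0.1, 'qpos': array([-1.20653389e+00,  3.07528621e-01,  1.50755441e+00,  3.94648297e-06,
        1.32840040e+00, -7.35051560e-02]), 'joint_velocities': array([ 2.33388577e-04, -2.06091212e-03, -4.05642160e-03, -1.27312878e-04,
        5.71893191e-05, -1.37864245e-03]), 'effort': array([ 6.25325338e-04, -4.58527851e+01, -2.52608621e+01,  7.86040971e-06,
        5.57096864e-03, -1.21201336e-05]), 'tcp_pos': array([ 243.62017924, -520.50356692,  403.85101636]), 'ee_rot': array([-3.06480916e+00, -6.81758201e-01,  4.24054095e-04]), 'contact_force': array([-0.52908025,  0.44968626,  1.10366792]), 'ft_torque': array([-0.02928716,  0.01757971,  0.06056497]), 'gripper_width': 0.9978508539683558}
520.9405282516166 311.74927353753134 196.8086083292189 [[-0.297, 0.767, -0.568, 1236.171], [0.955, 0.244, -0.171, 148.836], [0.007, -0.593, -0.805, 1157.598], [0.0, 0.0, 0.0, 1.0]]
362.19526754224347 320.77791060038123 201.88719496387 [[0.021, -0.997, 0.081, 433.178], [-0.999, -0.018, 0.034, -78.783], [-0.032, -0.081, -0.996, 871.098], [0.0, 0.0, 0.0, 1.0]]
```

View pics/t0.png

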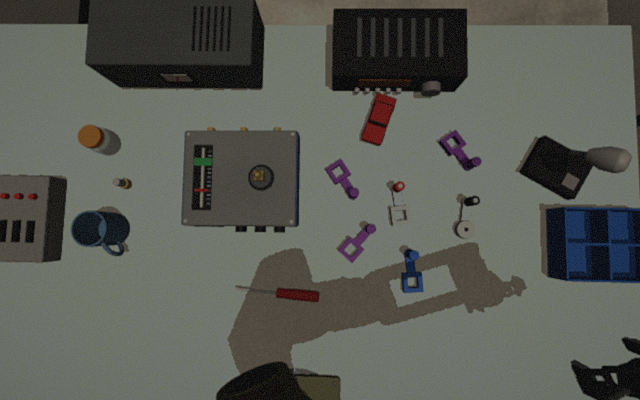

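View pics/s0.png

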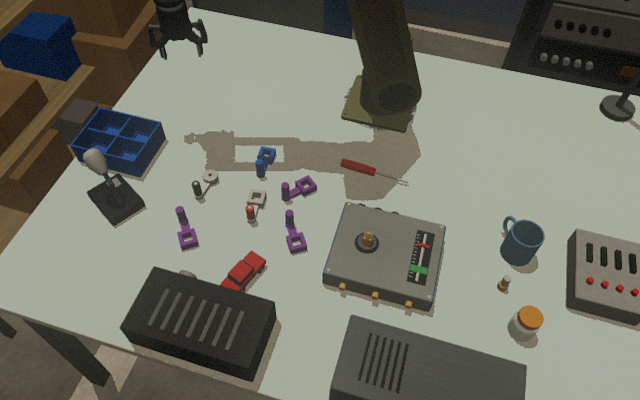

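The top view shows the red-knobbed crank with its knob at (398,186) and hub at (398,214). The shaft is at (261,176), the pointer at (201,190) and the green band at (203,161). The scene view agrees: knob (251,212), hub (257,197), shaft (367,240).

```bash
python3 - <<'E'
from h import *
t=grab("top")
for n,u,v,z in[("knob",398,186,59),("hub",398,214,22),("shaft",261,175,106),("ptr",201,190,68),("mark",203,161,68)]:print(n,ray(t,u,v,z).round(1))
s=grab("scene")
for n,u,v,z in[("knob",250,209,59),("hub",257,197,22),("shaft",367,234,106)]:print(n,ray(s,u,v,z).round(1))
w=grab("wrist");print(np.array(w["tool_from_camera"]).round(3).tolist(),w["f"]);st=manip.state();print(R.from_rotvec(st["ee_rot"]).as_matrix().round(3))
E
```

```text
knob [ 537.9 -223.9   59. ]
hub [ 477.  -230.7   22. ]
shaft [550.8  76.6 106. ]
ptr [520.3 219.3  68. ]
mark [586.6 217.8  68. ]
knob [ 546.1 -224.1   59. ]
hub [ 480.2 -233.    22. ]
shaft [559.3  84.1 106. ]
[[0.001, -0.964, -0.267, 67.609], [1.0, 0.001, -0.0, 0.545], [0.0, -0.267, 0.964, 30.232], [0.0, 0.0, 0.0, 1.0]] 279.88689352211
[[ 0.906  0.424 -0.   ]
 [ 0.424 -0.906  0.001]
 [ 0.    -0.001 -1.   ]]
```

Call:
send_rows --targets '[0,0,0,0,0,0.112,0,0,0,0,0,0,0.112,0,0,0,0,0,0,0.112,0,3,-3,1,0,0,0,0,3,-3,1,0,0,0,0,3,-3,1,0,0,0,0,3,-3,1,0,0,0,0,3,-3,1,0,0,0,0,3,-3,1,0,0,0,0,3,-3,1,0,0,0,0,3,-3,1,0,0,0,0,2.2,-2.4,0,0,0,0,0]'

```text
time_s: 1.45
tcp_pos: [478.3, -229.3, 323.3]
ee_rot: [-3.136, -0.161, 0.003]
contact_force: [0.2, -0.1, 0.5]
gripper_width: 0.998
```

Call:
send_rows --targets '[0,0,0,0,0,0,0,0,0,0,0,0,0,0,0,0,0,0,0,0,0]'

```text
time_s: 1.75
tcp_pos: [477.2, -232.1, 324.8]
ee_rot: [3.137, 0.159, -0.0]
contact_force: [-0.1, -0.4, -1.0]
gripper_width: 0.999
```

```bash
python3 - <<'E'
from h import *
w=grab("wrist","pics/w1.png");st=manip.state();print(st["time_s"],st["tcp_pos"],R.from_rotvec(st["ee_rot"]).as_matrix().round(3),st["contact_force"])
for u,v in((320,100),(320,300)):print(ray(w,u,v,22).round(1))
E
```

```text
1.8 [ 477.00150141 -232.42556796  324.83632999] [[ 0.995  0.1   -0.   ]
 [ 0.1   -0.995 -0.001]
 [-0.     0.001 -1.   ]] [-0.9856171  -0.56493826  0.31977459]
[ 565.8 -220.6   22. ]
[ 355.8 -241.4   22. ]
```

View pics/w1.png

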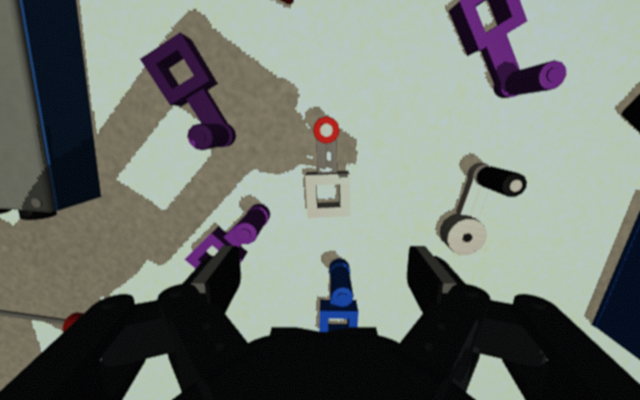

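The wrist view shows the red-ringed knob at (326,130) and the hub at (327,194). A purple knob is close on the left at (262,212), and a blue crank is below at (340,295).

```bash
python3 - <<'E'
from h import *
w=grab("wrist");im=w["img"].astype(int)
print(im[195,310],im[195,345],im[195,280],im[195,380],im[210,327],im[190,328])
m=((im[...,1]-im[...,0]<6)&(im.min(2)>110)&(abs(im[...,0]-im[...,2])<45)).astype(np.uint8)
m[:165]=0;m[225:]=0;m[:,:295]=0;m[:,360:]=0
c,_=cv2.findContours(m,cv2.RETR_EXTERNAL,cv2.CHAIN_APPROX_NONE);c=max(c,key=cv2.contourArea)
r=cv2.minAreaRect(c);print(r,cv2.boxPoints(r).tolist())
P=np.array([ray(w,u,v,22) for u,v in cv2.boxPoints(r)]);print(P.round(1),P.mean(0))
for i in range(4):
    e=P[(i+1)%4]-P[i];print(np.linalg.norm(e),np.degrees(np.arctan2(e[1],e[0])))
red=((im[...,0]>120)&(im[...,1]<90)&(im[...,2]<90)).astype(np.uint8);red[:100]=0;red[160:]=0;red[:,:290]=0;red[:,360:]=0
(u,v),_=cv2.minEnclosingCircle(np.argwhere(red)[:,::-1].astype(np.float32));print(u,v,_,ray(w,u,v,59))
print("purple",ray(w,262,207,59),ray(w,241,236,50))
tc=manip.state()["tcp_pos"];print(tc)
E
```

```text
[182 183 165] [183 189 170] [182 199 190] [183 200 188] [184 185 167] [183 199 189]
((324.342529296875, 195.00830078125), (42.09962844848633, 41.57403564453125), 86.98721313476562) [[302.4778747558594, 175.0801239013672], [343.9944763183594, 172.89503479003906], [346.2071838378906, 214.9364776611328], [304.6905822753906, 217.12156677246094]]
[[ 494.6 -210.6   22. ]
 [ 500.9 -251.    22. ]
 [ 458.  -258.5   22. ]
 [ 451.4 -216.4   22. ]] [ 476.20412259 -234.08895755   22.        ]
40.88456114471352 -81.15864555073631
43.52605556483866 -170.08995926338062
42.612333158694156 98.96977658972995
43.62361026923944 7.638364480260344
325.1216125488281 129.4819793701172 13.648001670837402 [ 540.67288787 -227.99565453   59.        ]
purple [ 469.54082064 -179.63434803   59.        ] [ 436.27931383 -159.46172251   50.        ]
[ 476.93360698 -232.52823673  324.88744478]
```

Call:
send_rows --targets '[0,0,0,0,0,-0.1433,0.47,0,0,0,0,0,-0.1433,0.47,0,0,0,0,0,-0.1433,0.47,0,0,0,0,0,-0.1433,0.47,0,0,0,0,0,-0.1433,0.47,0,0,0,0,0,-0.1433,0.47,0,0,0,0,0,-0.1433,0.47,0,0,0,0,0,-0.1433,0.47,0,0,0,0,0,-0.1433,0.47,0,0,0,0,0,-0.1433,0.47,0,0,0,0,0,-0.1433,0.47,0,0,0,0,0,0,0.47]'

```text
time_s: 3.05
tcp_pos: [476.9, -232.6, 324.9]
ee_rot: [2.101, 2.335, -0.0]
contact_force: [0.2, 0.4, 0.6]
gripper_width: 0.533
```

Call:
send_rows --targets '[0,3.2,2,0,0,0,0.47,-0.2,3.2,2,0,0,0,0.47,0,0,2,0,0,0,0.47,0,0,2,0,0,0,0.47,0,0,0,0,0,0,0.47,0,0,0,0,0,0,0.47,0,0,0,0,0,0,0.47]'

```text
time_s: 3.75
tcp_pos: [541.6, -227.3, 245.9]
ee_rot: [2.1, 2.334, 0.001]
contact_force: [-0.2, 0.7, -0.0]
gripper_width: 0.528
```

```bash
python3 - <<'E'
from h import *
w=grab("wrist","pics/w2.png");st=manip.state();M=R.from_rotvec(st["ee_rot"]).as_matrix();print(st["time_s"],st["tcp_pos"],M.round(3),st["gripper_width"])
im=w["img"].astype(int)
red=((im[...,0]>110)&(im[...,1]<90)&(im[...,2]<90)).astype(np.uint8)
n,l,s,c=cv2.connectedComponentsWithStats(red)
for i in range(1,n):
    if s[i,4]>60:
        (u,v),r=cv2.minEnclosingCircle(np.argwhere(l==i)[:,::-1].astype(np.float32)); p=ray(w,u,v,59);print(s[i],u,v,r,p,(M.T@(p-st["tcp_pos"])).round(1))
E
```

```text
3.8 [ 541.69489231 -227.23918294  246.08670661] [[-0.106  0.994  0.002]
 [ 0.994  0.106 -0.001]
 [-0.001  0.002 -1.   ]] 0.5326502272724195
[ 476  118  164  129 9674] 558.4613037109375 191.02293395996094 83.48346710205078 [ 673.4070267  -183.04208591   59.        ] [ 30.3 135.3 187.3]
[304 226  35  30 488] 321.0 240.5 17.066146850585938 [ 540.72970794 -227.93555143   59.        ] [ -0.3  -1.4 187.1]
```

View pics/w2.png

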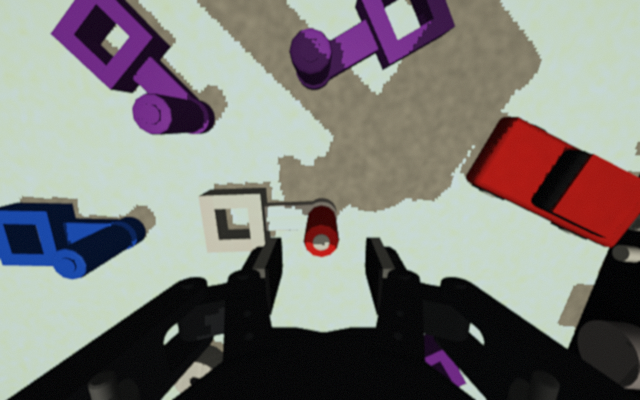

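The wrist view has the knob top at (321,240), centred between the pads to about 1 mm. The hub is at (235,220) and both fingers have clearance. I'll descend and grip.

Call:
send_rows --targets '[0,-0.1,2,0,0,0,0.47,0,0,2,0,0,0,0.47,0,0,1.6,0,0,0,0.47,0,0,0,0,0,0,0.47,0,0,0,0,0,0,0.8,0,0,0,0,0,0,1,0,0,0,0,0,0,1,0,0,0,0,0,0,1,0,0,0,0,0,0,1,0,0,0,0,0,0,1]' --grip_force 80

```text
time_s: 4.8
tcp_pos: [541.0, -227.1, 190.2]
ee_rot: [2.097, 2.335, 0.001]
contact_force: [-1.3, -0.4, 6.5]
gripper_width: 0.236
```

Call:
send_rows --targets '[0,0,-1,0,0,0,1,0,0,-2,0,0,0,1,0,0,-3,0,0,0,1,0,0,-4,0,0,0,1,0,0,-4,0,0,0,1,0,0,-2,0,0,0,1,0,0,0,0,0,0,1,0,0,0,0,0,0,1]'

```text
time_s: 5.6
tcp_pos: [539.9, -226.5, 348.6]
ee_rot: [-2.099, -2.337, -0.0]
contact_force: [-0.6, -0.2, -2.5]
gripper_width: 0.235
```

```bash
python3 - <<'E'
from h import *
w=grab("wrist","pics/w3.png");st=manip.state();print(st["time_s"],st["tcp_pos"],st["gripper_width"],st["contact_force"])
t=grab("top");s=grab("scene")
z=cv2.resize(t["img"][110:260,160:440],None,fx=2.8,fy=2.8,interpolation=cv2.INTER_CUBIC)
y=np.concatenate([w["img"][100:300,100:400],s["img"][150:350,180:480]],1)
y=cv2.resize(y,(784,261)); o=np.concatenate([z[:, :784],y]);cv2.imwrite("pics/c3.png",o[:,:,::-1]);print(o.shape)
E
```

```text
5.65 [ 539.61447943 -226.33072784  347.41771823] 0.23448391097937563 [ 0.45217561  0.13246624 -2.27710687]
(681, 784, 3)
```

View pics/c3.png

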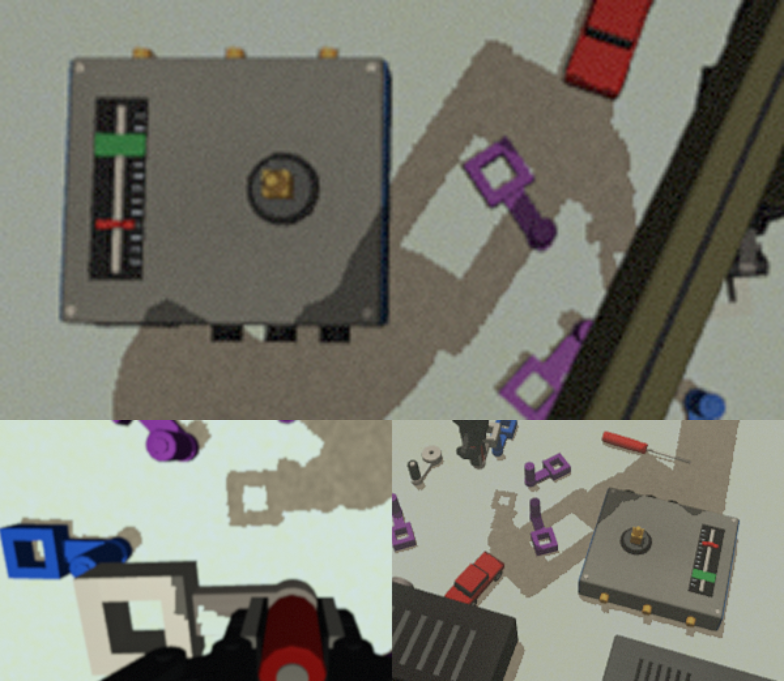

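Crank is held by the knob (opening 20 mm, crank level). I'll move near the tuner and measure the shaft with the wrist camera.

Call:
send_rows --targets '[1.5,0.5,0,0,0,0,1,3,1,0,0,0,0,1,4,1,0,0,0,0,1,4,1,0,0,0,0,1,4,1,0,0,0,0,1,3,1,0,0,0,0,1,2,0.5,0,0,0,0,1,0.5,0.4,0,0,0,0,1,0,0,0,0,0,0,1,0,0,0,0,0,0,1,0,0,0,0,0,0,1]'

```text
time_s: 6.85
tcp_pos: [580.3, -2.2, 348.4]
ee_rot: [-2.1, -2.336, 0.001]
contact_force: [-0.3, 0.2, -1.6]
gripper_width: 0.238
```

```bash
python3 - <<'E'
from h import *
w=grab("wrist","pics/w4.png");st=manip.state();M=R.from_rotvec(st["ee_rot"]).as_matrix();print(st["time_s"],st["tcp_pos"],M.round(3))
np.savez("w4.npz",img=w["img"],c2w=w["c2w"],f=w["f"],cx=w["cx"],cy=w["cy"])
E
```

```text
6.9 [580.33177593  -2.24948132 348.52483727] [[-0.106  0.994 -0.   ]
 [ 0.994  0.106 -0.   ]
 [-0.    -0.001 -1.   ]]
```

View pics/w4.png

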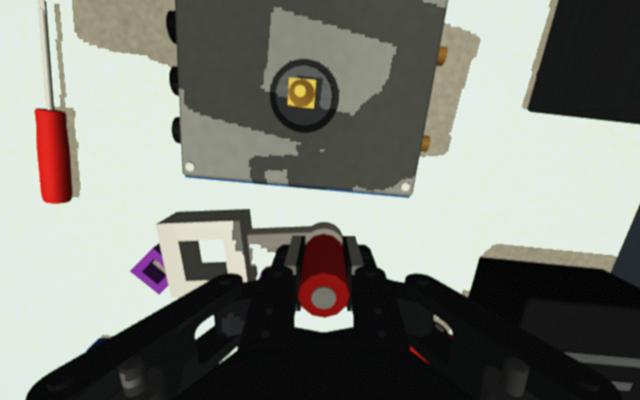

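The wrist view shows the brass shaft at (302,92) inside the collar ring (304,95). The held hub is at (207,252) and the knob top at (323,298).

```bash
python3 - <<'E'
from h import *
n=np.load("w4.npz");w={k:n[k] for k in n};im=w["img"].astype(int)
y=((im[...,0]-im[...,2]>45)&(im[...,1]-im[...,2]>20)).astype(np.uint8);y[:60]=0;y[130:]=0;y[:,:270]=0;y[:,340:]=0
c,_=cv2.findContours(y,0,1);c=max(c,key=cv2.contourArea);r=cv2.minAreaRect(c);print(r)
print("shaft@92",ray(w,*r[0],92),"@80",ray(w,*r[0],80))
P=np.array([ray(w,u,v,92) for u,v in cv2.boxPoints(r)])
for i in range(4):
    e=P[(i+1)%4]-P[i];print(np.linalg.norm(e),np.degrees(np.arctan2(e[1],e[0])))
g=im.sum(2)
dk=(g<130).astype(np.uint8);dk[:50]=0;dk[140:]=0;dk[:,:262]=0;dk[:,:262]=0;dk[:,348:]=0
c,_=cv2.findContours(dk,0,1);c=max(c,key=cv2.contourArea);e=cv2.fitEllipse(c);print("ring",e,ray(w,*e[0],60),ray(w,*e[0],68))
# cone tip bright
tip=((im[...,0]>200)&(im[...,2]<190)&(y>0));print("tip?",np.argwhere(tip).mean(0)[::-1],tip.sum())
# hub top face
h=((im.min(2)>120)&(im[...,0]-im[...,2]>6)&(im[...,1]-im[...,0]<8)).astype(np.uint8);h[:200]=0;h[310:]=0;h[:,:140]=0;h[:,260:]=0
cv2.imwrite("pics/m.png",np.hstack([im[40:140,250:350].astype(np.uint8)[:,:,::-1].repeat(3,0).repeat(3,1),cv2.resize(im[200:300,140:260].astype(np.uint8)[:,:,::-1],None,fx=3,fy=3)]))
print(im[240,165],im[270,170],im[265,280],im[230,243],im[220,120])
E
```

```text
((301.24407958984375, 92.82646942138672), (28.531099319458008, 30.601903915405273), 4.398705005645752)
shaft@92 [554.05342575  85.68232143  92.        ] @80 [553.03438043  86.8007225   80.        ]
21.724891562548297 89.43898841698037
21.25605074618392 2.03670650174249
21.748405322035975 -89.01115738309855
21.843005824209893 -178.07399175432826
ring ((303.6251220703125, 96.12582397460938), (66.62617492675781, 71.63577270507812), 174.4027557373047) [553.61529757  86.21731063  60.        ] [554.22401794  85.54756264  68.        ]
tip? [300.61691542  90.95024876] 201
[220 217 197] [222 218 200] [11 12 13] [53 53 49] [228 238 226]
```

View pics/m.png

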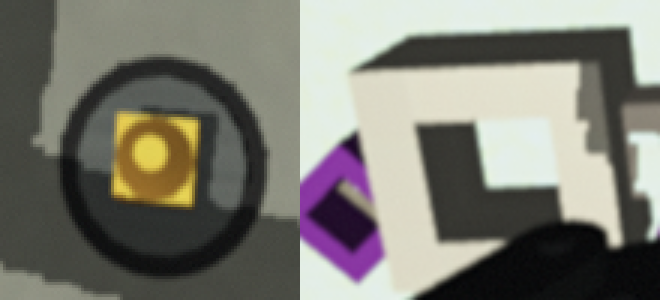

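```bash
python3 - <<'E'
from h import *
n=np.load("w4.npz");w={k:n[k] for k in n}
for z in(176,180,184):
    p=[ray(w,*q,z) for q in((178.3,241),(225.7,239.7),(186,280.3),(156.7,223.7),(240,220.7))]
    d=lambda a,b:(np.linalg.norm(b-a).round(1),np.degrees(np.arctan2(*(b-a)[1::-1])).round(1))
    print(z,d(p[0],p[1]),d(p[2],p[0]),d(p[3],p[4]),"c",((p[1]+p[2])/2).round(1))
print("shaft",ray(w,301.8,93.1,92),"knob",ray(w,323,298,217))
C=[ray(w,*q,92) for q in((288.7,77.3),(316.7,80),(314.3,109),(287.3,106))]
for a,b in((0,1),(3,2),(3,0),(2,1)):print(d(C[a],C[b]))
E
```

```text
176 (np.float64(26.1), np.float64(7.8)) (np.float64(24.3), np.float64(98.6)) (np.float64(45.0), np.float64(8.3)) c [515.4 -15.4 176. ]
180 (np.float64(25.3), np.float64(7.8)) (np.float64(23.6), np.float64(98.6)) (np.float64(43.8), np.float64(8.3)) c [517.  -13.1 180. ]
184 (np.float64(24.6), np.float64(7.8)) (np.float64(22.9), np.float64(98.6)) (np.float64(42.5), np.float64(8.3)) c [518.6 -10.9 184. ]
shaft [554.48829226  85.53392479  92.        ] knob [580.43277547  -4.3461207  217.        ]
(np.float64(21.0), np.float64(1.0))
(np.float64(20.8), np.float64(0.1))
(np.float64(20.4), np.float64(91.2))
(np.float64(20.7), np.float64(90.6))
```

Call:
send_rows --targets '[0,0,0,0,0,0.124,1,1.5,0.7,0,0,0,0,1,2,0.8,0,0,0,0,1,2,0.8,0,0,0,0,1,2,0.8,1,0,0,0,1,1.3,0.5,1,0,0,0,1,0.35,0.12,1.5,0,0,0,1,0,0,0.5,0,0,0,1,0,0,0,0,0,0,1,0,0,0,0,0,0,1,0,0,0,0,0,0,1]'

```text
time_s: 8.0
tcp_pos: [619.4, 89.2, 309.4]
ee_rot: [2.24, 2.202, 0.001]
contact_force: [-0.1, -0.4, -1.7]
gripper_width: 0.238
```

```bash
python3 - <<'E'
from h import *
w=grab("wrist");st=manip.state();M=R.from_rotvec(st["ee_rot"]).as_matrix();print(st["time_s"],st["tcp_pos"],M.round(3),st["contact_force"])
np.savez("w5.npz",img=w["img"],c2w=w["c2w"],f=w["f"],cx=w["cx"],cy=w["cy"])
s=grab("scene");t=grab("top");u,v=map(int,proj(s,(554,85,120)));a,b=map(int,proj(t,(554,85,120)));print(u,v,a,b)
k=lambda i,x,y,r,q:cv2.resize(i[max(0,y-r):y+r,x-q:x+q],(400,300),interpolation=cv2.INTER_CUBIC)
o=np.vstack([np.hstack([k(s["img"],u,v,45,60),k(t["img"],a,b,45,60)]),np.hstack([cv2.resize(w["img"][180:330,130:330],(400,300)),cv2.resize(w["img"],(400,300))])])
cv2.imwrite("pics/c5.png",o[:,:,::-1])
E
```

```text
8.05 [619.42491205  89.24917898 309.51716823] [[ 0.017  1.     0.001]
 [ 1.    -0.017  0.   ]
 [ 0.     0.001 -1.   ]] [-0.35263805 -0.53604494 -2.03892528]
368 229 255 172
```

View pics/c5.png

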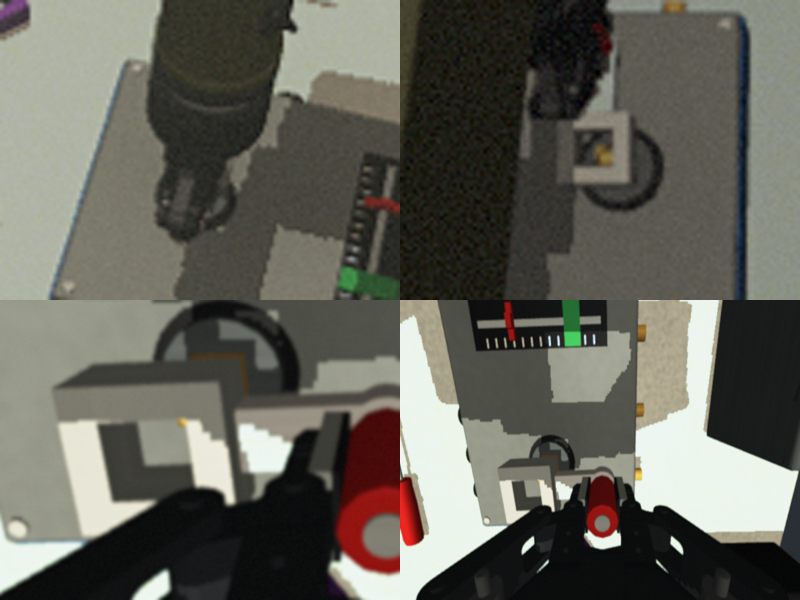

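```bash
python3 - <<'E'
from h import *
t=grab("top")
for z in(137,141,145):print("hub",ray(t,255.6,171.4,z))
print("tip",ray(t,255.9,174.1,106),"ring",ray(t,195+220/3.333,127+170/3.333,62))
n=np.load("w5.npz");w={k:n[k] for k in n}
p=[ray(w,*q,141) for q in((180.5,241),(220.5,239),(185,279),(157,225),(241,220))]
d=lambda a,b:(np.linalg.norm(b-a).round(1),np.degrees(np.arctan2(*(b-a)[1::-1])).round(1))
print(d(p[0],p[1]),d(p[2],p[0]),d(p[3],p[4]),(p[1]+p[2])/2, (p[3]+p[4])/2)
E
```

```text
hub [553.29738074  81.72612682 137.        ]
hub [552.6428639   80.85153226 141.        ]
hub [551.98834706  79.97693769 145.        ]
tip [552.52756462  87.64856111 106.        ] ring [550.63948205  85.25555069  62.        ]
(np.float64(21.4), np.float64(2.1)) (np.float64(22.7), np.float64(87.5)) (np.float64(44.3), np.float64(2.6)) [554.15029541  86.91196544 141.        ] [555.13413914 108.11776839 141.        ]
```

The top view shows the shaft tip through the hole, and part of the hub is in shadow. Corrected for that shadow, both cameras put the hub within about 2 mm of the shaft, so I'll lower it.

Call:
send_rows --targets '[0,0,0.5,0,0,0,1,0,0,0.5,0,0,0,1,0,0,0.5,0,0,0,1,0,0,0.5,0,0,0,1,0,0,0.5,0,0,0,1,0,0,0.5,0,0,0,1,0,0,0,0,0,0,1,0,0,0,0,0,0,1]'

```text
time_s: 9.0
tcp_pos: [619.2, 89.7, 278.5]
ee_rot: [-2.24, -2.203, 0.0]
contact_force: [-0.3, 0.0, -1.9]
gripper_width: 0.238
```

Call:
send_rows --targets '[0,0,0.4,0,0,0,1,0,0,0.4,0,0,0,1,0,0,0.4,0,0,0,1,0,0,0,0,0,0,1,0,0,0,0,0,0,1]'

```text
time_s: 9.5
tcp_pos: [619.2, 89.7, 266.5]
ee_rot: [-2.24, -2.203, 0.0]
contact_force: [-0.3, 0.7, -2.2]
gripper_width: 0.24
```

Call:
send_rows --targets '[0,0,0.3,0,0,0,1,0,0,0.3,0,0,0,1,0,0,0.2,0,0,0,1,0,0,0.1,0,0,0,1,0,0,0,0,0,0,1,0,0,0,0,0,0,1]'

```text
time_s: 10.1
tcp_pos: [619.1, 89.7, 258.1]
ee_rot: [2.24, 2.203, 0.0]
contact_force: [-1.0, -0.3, 3.2]
gripper_width: 0.239
```

```bash
python3 - <<'E'
from h import *
w=grab("wrist");t=grab("top");st=manip.state();print(st["tcp_pos"],st["contact_force"],st["ft_torque"])
im=w["img"].astype(int)
print(w["c2w"].round(3).tolist())
a,b=map(int,proj(t,(554,85,90)))
o=np.hstack([cv2.resize(w["img"],(500,312))[:, :],cv2.resize(t["img"][b-45:b+45,a-43:a+43],(298,312),interpolation=cv2.INTER_CUBIC)])
cv2.imwrite("pics/c6.png",o[:,:,::-1])
E
```

```text
[619.15998981  89.70572861 258.05056951] [-0.70674546 -0.88522499  2.04068656] [-0.02631569  0.35941445 -0.0439936 ]
[[1.0, -0.016, -0.004, 620.404], [-0.016, -0.964, -0.267, 156.888], [0.0, 0.267, -0.964, 227.822], [0.0, 0.0, 0.0, 1.0]]
```

View pics/c6.png

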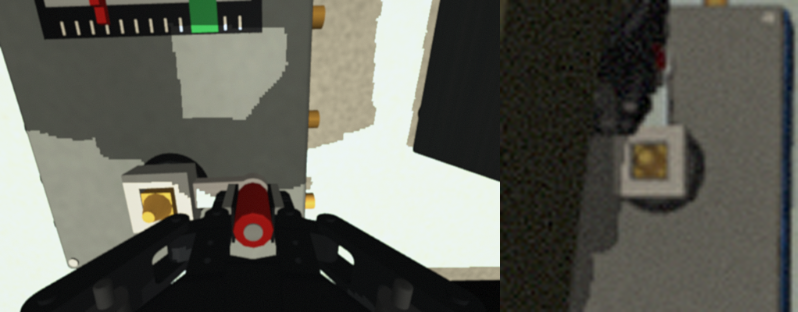

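The crank is seated: the shaft fills the hole in both views and there is a slight upward contact force. The pointer is at about (128,15) and the green band at about (260,15) in full-size wrist pixels. Next I'll measure the travel and the winding circle.

```bash
cat > meas.py <<'E'
from h import *
def meas(n):
    w=grab(n);im=w["img"].astype(int)
    rd=((im[...,0]>90)&(im[...,0]>2*im[...,1])&(im[...,0]>2*im[...,2])).astype(np.uint8)
    gr=((im[...,1]>70)&(im[...,1]>1.5*im[...,0])&(im[...,1]>1.4*im[...,2])).astype(np.uint8)
    out={}
    for nm,m in(("ptr",rd),("green",gr)):
        k,l,s,c=cv2.connectedComponentsWithStats(m)
        for i in range(1,k):
            p=ray(w,*c[i],68 if nm=="ptr" else 62)
            if s[i,4]>15 and 470<p[0]<640 and 190<p[1]<250: out.setdefault(nm,[]).append((s[i].tolist(),p.round(1).tolist()))
    return out
E
python3 - <<'E'
from meas import *
print(meas("wrist"));print(meas("top"));print(meas("scene"));print(manip.state()["time_s"])
E
```

```text
{'ptr': [([114, 0, 13, 7, 85], [521.0, 216.5, 68.0]), ([121, 9, 16, 21, 266], [523.5, 209.4, 68.0])], 'green': [([242, 0, 38, 43, 1490], [588.5, 209.5, 62.0])]}
{}
{'ptr': [([418, 243, 11, 5, 27], [523.7, 219.9, 68.0])], 'green': [([409, 264, 19, 11, 112], [589.2, 220.5, 62.0])]}
10.35
```

Call:
send_rows --targets '[-0.85,-0.03,0,0,0,0,1,-0.84,-0.1,0,0,0,0,1,-1.6,-0.57,0,0,0,0,1,-1.4,-0.96,0,0,0,0,1,-1.1,-1.29,0,0,0,0,1,-0.73,-1.53,0,0,0,0,1,-0.31,-1.67,0,0,0,0,1]'

```text
time_s: 11.05
tcp_pos: [556.3, 21.2, 257.9]
ee_rot: [2.241, 2.2, 0.005]
contact_force: [3.4, 9.2, 0.9]
gripper_width: 0.236
```

```bash
python3 - <<'E'
from meas import *
print(meas("wrist"),meas("scene"));s=manip.state();print(s["time_s"],s["tcp_pos"],s["contact_force"],s["ft_torque"],s["gripper_width"])
E
```

```text
{} {'ptr': [([417, 246, 13, 5, 35], [532.5, 220.1, 68.0])], 'green': [([410, 264, 18, 11, 121], [589.3, 221.0, 62.0])]}
11.15 [554.04603343  21.28113506 257.7988842 ] [-1.98607766  3.45513272  2.9734661 ] [0.7027459  0.1827172  0.03617177] 0.23841376612631565
```

Call:
send_rows --targets '[0.13,-1.69,0,0,0,0,1,0.57,-1.6,0,0,0,0,1,0.96,-1.4,0,0,0,0,1,1.29,-1.1,0,0,0,0,1,1.53,-0.73,0,0,0,0,1,1.67,-0.31,0,0,0,0,1,1.69,0.13,0,0,0,0,1,1.6,0.57,0,0,0,0,1,1.4,0.96,0,0,0,0,1,1.1,1.29,0,0,0,0,1,0.73,1.53,0,0,0,0,1,0.31,1.67,0,0,0,0,1]'

```text
time_s: 12.35
tcp_pos: [551.6, 152.7, 257.5]
ee_rot: [-2.237, -2.205, 0.007]
contact_force: [-2.3, -9.3, 6.6]
gripper_width: 0.239
```

Call:
send_rows --targets '[-0.13,1.69,0,0,0,0,1,-0.57,1.6,0,0,0,0,1,-0.96,1.4,0,0,0,0,1,-1.29,1.1,0,0,0,0,1,-1.53,0.73,0,0,0,0,1,-1.67,0.31,0,0,0,0,1,-1.69,-0.13,0,0,0,0,1,-1.6,-0.57,0,0,0,0,1,-1.4,-0.96,0,0,0,0,1,-1.1,-1.29,0,0,0,0,1,-0.73,-1.53,0,0,0,0,1,-0.31,-1.67,0,0,0,0,1]'

```text
time_s: 13.55
tcp_pos: [557.3, 21.8, 258.0]
ee_rot: [2.239, 2.2, 0.003]
contact_force: [3.6, 1.3, 2.0]
gripper_width: 0.235
```

```bash
python3 - <<'E'
from meas import *
print(meas("wrist"),meas("scene"));s=manip.state();print(s["time_s"],s["tcp_pos"],s["contact_force"],s["ft_torque"],s["gripper_width"])
E
```

```text
{} {'ptr': [([414, 259, 13, 6, 38], [572.2, 220.9, 68.0])], 'green': [([410, 264, 18, 11, 122], [589.2, 221.0, 62.0])]}
13.65 [554.46391847  21.81549626 257.81693075] [-0.76363973 -2.58620376  6.83826963] [-0.40591799  0.22206805 -0.03717066] 0.23602718824018815
```

Call:
send_rows --targets '[0.13,-1.69,0,0,0,0,1,0.57,-1.6,0,0,0,0,1,0.96,-1.4,0,0,0,0,1,1.29,-1.1,0,0,0,0,1,1.53,-0.73,0,0,0,0,1,1.67,-0.31,0,0,0,0,1,1.69,0.13,0,0,0,0,1,1.6,0.57,0,0,0,0,1,1.4,0.96,0,0,0,0,1,0,0,0,0,0,0,1]'

```text
time_s: 14.65
tcp_pos: [508.3, 133.5, 257.8]
ee_rot: [2.238, 2.204, 0.003]
contact_force: [1.7, 0.5, 5.3]
gripper_width: 0.236
```

```bash
python3 - <<'E'
from meas import *
w=grab("wrist","pics/w7.png")
print(meas("wrist"),meas("scene"));s=manip.state();print(s["time_s"],s["tcp_pos"],s["contact_force"])
for u,v in((200,50),(400,50)):print(ray(w,u,v,68))
E
```

```text
{'ptr': [([458, 51, 19, 61, 702], [585.9, 221.5, 68.0])], 'green': [([447, 40, 41, 84, 1643], [588.6, 222.2, 62.0])]} {'ptr': [([413, 265, 12, 5, 27], [587.4, 220.4, 68.0])], 'green': [([410, 264, 18, 10, 53], [591.8, 219.4, 62.0])]}
14.8 [507.15315907 132.3153025  257.80039764] [1.30910042 0.56825581 5.62839774]
[446.9873647  238.71157633  68.        ]
[549.86330848 237.27027623  68.        ]
```

View pics/w7.png

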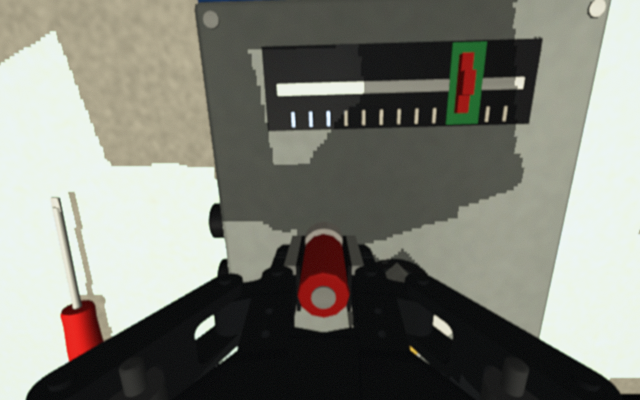

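The wrist view shows the red pointer inside the green band, about 2 mm short of the middle (pointer x = 586, middle x ≈ 588). I'll give it one more 15° step, then open and lift.

Call:
send_rows --targets '[1.1,1.29,0,0,0,0,1,0,0,0,0,0,0,1,0,0,0,0,0,0,1,0,0,0,0,0,0,0.6,0,0,0,0,0,0,0.5,0,0,0,0,0,0,0.5,0,0,0,0,0,0,0.5,0,0,0,0,0,0,0.5]'

```text
time_s: 15.6
tcp_pos: [519.4, 142.4, 257.4]
ee_rot: [-2.24, -2.202, 0.001]
contact_force: [-0.8, 1.1, 0.2]
gripper_width: 0.498
```

Call:
send_rows --targets '[0,0,-1,0,0,0,0.5,0,0,-1.5,0,0,0,0.5,0,0,-2,0,0,0,0.5,0,0,-3,0,0,0,0.5,0,0,-4,0,0,0,0.5,-2,0,-2,0,0,0,0.5,-3,0,0,0,0,0,0.5,-3,0,0,0,0,0,0.5,0,0,0,0,0,0,0.5,0,0,0,0,0,0,0.5]'

```text
time_s: 16.6
tcp_pos: [518.3, 62.1, 393.4]
ee_rot: [2.242, 2.201, 0.002]
contact_force: [0.6, 0.4, -0.8]
gripper_width: 0.5
```

```bash
python3 - <<'E'
from meas import *
w=grab("wrist");t=grab("scene")
print(meas("wrist"),meas("scene"));s=manip.state();print(s["time_s"],s["tcp_pos"],s["contact_force"])
u,v=map(int,proj(t,(560,130,70)))
o=np.hstack([cv2.resize(w["img"],(480,300)),cv2.resize(t["img"][v-50:v+50,u-53:u+53],(318,300),interpolation=cv2.INTER_CUBIC)])
cv2.imwrite("pics/c8.png",o[:,:,::-1])
E
```

```text
{'ptr': [([391, 5, 8, 36, 214], [587.4, 220.7, 68.0])], 'green': [([385, 0, 21, 49, 562], [588.1, 221.2, 62.0])]} {'ptr': [([413, 266, 12, 5, 24], [589.0, 221.5, 68.0])], 'green': [([410, 264, 18, 11, 52], [591.7, 222.1, 62.0])]}
16.8 [518.41035756  63.26890383 392.71504932] [0.29418204 0.88089027 0.20943977]
```

View pics/c8.png

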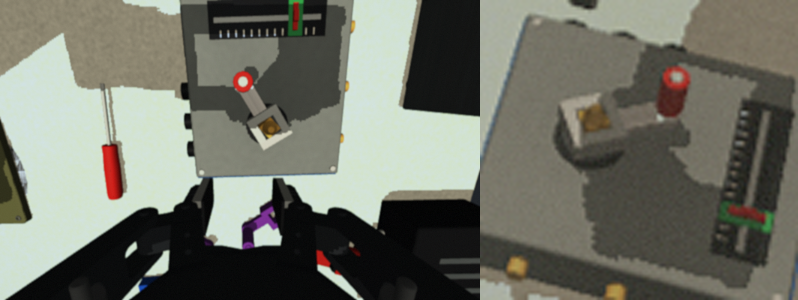

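The pointer is in the middle of the green band, the crank is seated flat on the shaft, and the gripper is clear. Handing in.

```bash
python3 -c "
from bench import manip
print(manip.close_job())"
```

```text
the job is handed in; nothing more can be done
None
```

I picked the red-knobbed crank up by its knob, seated it on the brass shaft and wound it about 1.65 turns clockwise. I then let go, raised the gripper clear and handed the job in at about 17 s; no verdict is reported.

**Pointer:** after release, the wrist camera put the pointer at x = 587.4 mm and the middle of the band at about 588.1 mm. The scene camera gave 589.0 and 591.7 mm, but there the pointer hides part of the band. Both are well inside the 10 mm limit.

**Crank:** the last pictures show the crank sitting flat with the shaft filling its hole. I judged the seating by eye and from the arm's height and contact force, and did not measure it again after release. No unusual contact forces appeared in the readings I took.

**Disagreement:** before lowering, the top view read the hub about 6 mm off the shaft sideways. I put that down to part of the hub being in shadow. The wrist camera had it within about 2 mm, and the hub went down freely.

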